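Load the token mixer and hold it on its third speed

ROBOT

A 7-joint arm with a two-finger parallel gripper is mounted at the origin on the work surface. World frame = base frame: x ahead of the robot, y to its left, z up, the work surface at z = 0. Lengths are in m, angles in rad, forces in N, time in s.
With the tool pointing down it reaches from about 0.425 to 0.825 m from the base axis. Payload 3.6 kg.
Tool frame: the origin (TCP) lies at the very end of the fingers, on their centre line; the grasp point (between the pads) lies 19 mm behind it (robot.grasp_offset is the distance from the TCP to the grasp point, in m); y points along the fingers, x is the direction in which the jaws open and shut, and the axes are right-handed (so a half turn about y gives the same grasp; the last joint's range is limited). The gripper opens to 93 mm and grips with 3 to 60 N. Pads are 15 mm wide; open, the fingers measure 128 mm over their backs; the gripper's body (75 mm by 188 mm) begins 65 mm behind the grasp point.
Start: joints at [-0.026, 0.615, -0.013, 1.423, 0.008, 1.103, -0.04], TCP at [0.65, 0, 0.219] pointing down, gripper open.
Joint ranges: [-3.12, 3.12], [-0.3, 2.06], [-1.34, 1.32], [0.26, 2.42], [-1.36, 4.5], [0.01, 1.98], [-2.84, 2.84]. Speed limits (rad/s): [2.79, 2.79, 3.14, 3.14, 3.14, 3.14, 3.14].

INTERFACE

Orientations are given as a unit quaternion [x, y, z, w].
In Python, from workcell import robot gives the robot as it stands. The module is installed in compiled form; this text tells all that it offers. Calls block until the motion is done:
- robot.move_pose(position, orientation): joint-space move of the TCP to a pose.
- robot.move_straight(position, attitude=None, rate=0.15): straight line of the TCP; attitude=None keeps the orientation; rate is the mean speed in m/s.
- robot.movej(angles): joint-space move.
- robot.command_gripper(opening, newtons=None): finger opening in m; newtons is the grip in N (None keeps the last); returns when the fingers have stopped.
- robot.dwell(seconds).
- robot.ik(position, orientation): joint angles nearest the present ones, or None.
- robot.get_state(): the state.
- robot.snapshot(name): name is "scene" or "side" or "wrist"; returns (picture, depth): 420x560x3 uint8, red, green, blue; 420x560 float32, m along the optical axis (not along the pixel's ray), 0 where there is no reading.
- robot.camera_params(name): a dict with "intrinsics" (3x3 intrinsics, pixels), "xyz" and "orientation" of the camera in the world. Camera axes: x right, y up, looking along -z (the intrinsics and any distortion apply to the point x, -y, -z); pixel columns grow to the right and rows downward; lengths in m; the calibration is good to about 2 mm. A picture is of the moment at which its call begins: read the wrist's pose just before it. camera_params takes no time and is no camera call; for the wrist camera it gives the pose at the moment of the call.
A pose or a line that the arm cannot do raises robot.MotionError and nothing moves.
- robot.hand_in(): hands the job in, once; it reports no verdict.
The state is a dict: "t": time; "qpos": joint angles; "joint_velocities": joint speeds; "tau": joint torques, N m; "ee_pos": TCP position; "tcp_rot": TCP orientation; "force": force on the tool from outside, world axes, zero at the start; "moment": the same for the moment, N m; "grip_width": finger opening in m.
Only numpy, scipy, OpenCV 4.12 (cv2) and the standard library are available. Lean on these libraries where they do the work, as an engineer would, in place of code of your own. Each camera call takes 0.05 s, during which the arm holds its last target. There are 200 camera calls.

TASK

Put the wooden pawn, the round draughts stone and the little wooden house into the bowl of the electric token mixer. When all three are in, press the mixer's springy speed paddle straight down past its first and second clicks to the third, and finish while holding it there: do not let it spring back, and never run it on down to its end stop. Leave the other things on the table where they are.

Things in the scene. Friction and masses are not known exactly. Their poses are not given: they have to be found in the camera images.
- mixer: Token mixer, fixed: grey base 190 (x) x 330 (y) x 20 mm, open bowl on its -y half; white motor column 110 x 110 mm, top 125 mm above the table, centred at x -35, y +90 mm, black paddle sticking out 58 mm from its +x face (the far side from the robot). Origin: under the base's centre, at table level; z up. 1, 2, 3 dark marks by its slot: heights of its top at each click.
- bowl_floor (a point): Centre of the bowl's inner floor, 25 mm above the table. The bowl is round, inner radius 56 mm at the floor and 71 mm at the rim, wall 4 mm; the rim is 50 mm above this point. Axes as mixer.
- paddle: The black speed paddle, a flat bar 58 mm (x) x 50 mm (y) x 12 mm thick, moving straight down. The body's origin is inside the column at the height of the paddle's top face, so take paddle_top for pressing.
- paddle_top (a point): The point to press: on the paddle's flat top face, 36 mm out from the column's face and midway across its width. 118 mm above the table at rest, the column's top being 7 mm higher; moves down with the paddle. Axes as mixer.
- speed_lever (a joint): Paddle travel straight down, m: 0 at rest (up); clicks at 0.014, 0.028, 0.042; end stop at 0.058. Springs back to 0 from anywhere when let go. It pushes up with about 4 N at rest and 5.5, 7 and 8 N at the clicks; ridges midway between clicks (first at 0.007, one past the third at 0.049) add about 2.5 N, then give as much way as it snaps over.
- pawn: Plain light wood pawn standing upright, 55 mm tall, foot 28 mm across and 7 mm high, a neck tapering from 20 to 12 mm, a round head 23 mm across centred 43.5 mm above the foot. Origin at the centre of its underside, z up. About 25 g.
- draughts_stone: Plain light wood round draughts stone lying flat, 38 mm across, 12 mm high. Origin at the centre of its underside. About 20 g.
- house: Plain light wood game house with a gabled roof, standing upright: walls 26 mm (its x) x 36 mm (its y) and 22 mm high, roof ridge along its y 35 mm above its underside. Origin at the centre of its underside. About 30 g.
- die_a: White die, 16 mm; leave alone. Origin at the centre of its underside.
- die_b: Another white die, 16 mm; leave alone. Origin at the centre of its underside.
- mug: Dark red mug, 76 mm across, 80 mm high, handle at its +y; leave alone. Origin at the centre of its underside.
- candle_jar: Candle in a glass jar, 62 mm across, 70 mm high; leave alone. Origin at the centre of its underside.
- sand_timer: Sand timer with round wooden ends 44 mm across, 78 mm high; leave alone. Origin at the centre of its underside.
- tile_rack: Wooden tile rack, 160 mm (its y) x 35 mm x 31 mm high; leave alone. Origin at the centre of its underside.
There are look-alikes about, which are no part of the job. What is shaped like the house but pink or turquoise is not meant.

How it is judged:
On the way, in this order (a step that is already met when the one before it is completed fails the run):
1. pawn, draughts stone and house lie in the bowl, let go and at rest, with the paddle still up (horizontal distance between each of pawn, draughts_stone, house and bowl_floor below 0.068 m and z of pawn in the frame of bowl_floor between -0.005 and 0.045 m and z of draughts_stone in the frame of bowl_floor between -0.005 and 0.045 m and z of house in the frame of bowl_floor between -0.005 and 0.045 m and linear speed of each of pawn, draughts_stone, house below 0.03 m/s and value of joint speed_lever below 0.006 m and contact force between the fingers and pawn below 0.2 N and contact force between the fingers and draughts_stone below 0.2 N and contact force between the fingers and house below 0.2 N), for 0.2 s.
2. the robot holds the paddle at the third click (value of joint speed_lever between 0.036 and 0.048 m and contact force between any of the fingers, the arm and paddle above 2 N), for 0.5 s.
At the end, for the whole second after the job is handed in: The pawn, stone and house are at rest in the bowl (origin within 68 mm of its axis and less than 45 mm above its floor), and the robot itself holds the paddle at the third click (travel 0.036 to 0.048 m), pushing on it with more than 2 N, through the last second (all of step 2 and horizontal distance between each of pawn, draughts_stone, house and bowl_floor below 0.068 m and z of pawn in the frame of bowl_floor between -0.005 and 0.045 m and z of draughts_stone in the frame of bowl_floor between -0.005 and 0.045 m and z of house in the frame of bowl_floor between -0.005 and 0.045 m and linear speed of each of pawn, draughts_stone, house below 0.03 m/s); the arm keeps its last pose, push and grip.
It fails at once if the paddle is run on down to its end stop (travel over 0.054 m) (value of joint speed_lever above 0.054 m).
It fails at once if a die, the mug, candle jar, sand timer or tile rack is shoved over 30 mm or knocked over (distance of any of die_a, die_b, mug, candle_jar, sand_timer, tile_rack from where it was at the start of the episode above 0.03 m or angle between any of die_a, die_b, mug, candle_jar, sand_timer, tile_rack's own z axis and vertical above 0.6 rad).
It also fails if it takes over 72 s, if anything falls off the work surface, if the arm or the gripper's body presses on something with over 40 N, if the wrist force passes 120 N, or if a joint passes its speed limit or range.

## Working session

There is one attempt and no reset: what is moved stays moved. The work goes in short steps, each a Python script; the robot and the scene stay as the last script left them, time stands still between calls to the robot, and variables do not carry over. Pictures are saved under pics/ and viewed, about 8 in all and at most 12, crops included, and the job is handed in when it is done.

```bash
mkdir -p pics; cat > h.py <<'E'
import numpy as np, cv2
from scipy.spatial.transform import Rotation as R
from workcell import robot
def save(n,f):
    p=robot.camera_params(n); im,d=robot.snapshot(n)
    cv2.imwrite(f'pics/{f}.png',im[:,:,::-1]); np.savez(f'pics/{f}.npz',im=im,d=d,K=p['intrinsics'],t=p['xyz'],q=p['orientation'])
    return p
def cloud(f):
    z=np.load(f'pics/{f}.npz'); K=z['K'];d=z['d'];v,u=np.mgrid[:d.shape[0],:d.shape[1]]
    P=np.stack([(u-K[0,2])/K[0,0]*d,-(v-K[1,2])/K[1,1]*d,-d],-1)
    W=P@R.from_quat(z['q']).as_matrix().T+z['t']; W[d==0]=np.nan
    return z['im'],W
E
python3 - <<'E'
from h import *
for n in('scene','side','wrist'):
    p=save(n,n+'0'); print(n,p)
s=robot.get_state();print(s)
a=cv2.imread('pics/scene0.png');b=cv2.imread('pics/side0.png')
E
```

```text
scene {'intrinsics': array([[517.11445587,   0.        , 273.70525091],
       [  0.        , 517.11445587, 213.37336304],
       [  0.        ,   0.        ,   1.        ]]), 'xyz': array([1.44060321, 0.48556386, 1.13911091]), 'orientation': array([0.19467111, 0.31843485, 0.79778699, 0.47353808])}
side {'intrinsics': array([[384.04638569,   0.        , 277.30586036],
       [  0.        , 384.04638569, 216.92699461],
       [  0.        ,   0.        ,   1.        ]]), 'xyz': array([ 0.14601885, -0.71489947,  0.73888527]), 'orientation': array([ 0.42703943, -0.10909897, -0.22267185,  0.86957   ])}
wrist {'intrinsics': array([[298.0951528 ,   0.        , 281.32350659],
       [  0.        , 298.0951528 , 205.07480204],
       [  0.        ,   0.        ,   1.        ]]), 'xyz': array([0.64969126, 0.07301116, 0.38255679]), 'orientation': array([-1.31736131e-01,  7.98270752e-04, -4.20935002e-05,  9.91284496e-01])}
{'t': 0.15, 'qpos': array([-0.02651191,  0.61567726, -0.01265873,  1.4245206 ,  0.00810839,
        1.10335204, -0.04038121]), 'joint_velocities': array([ 0.0008121 , -0.00331244,  0.00012155, -0.00295955,  0.00102684,
       -0.00044096,  0.00066229]), 'tau': array([ 1.13936116e-03, -4.59350109e+01,  2.09416850e-01, -1.65943640e+01,
       -6.11101720e-02,  1.81601685e-02,  1.63591380e-04]), 'ee_pos': array([6.49411274e-01, 4.41786910e-05, 2.17763381e-01]), 'tcp_rot': array([-7.07105842e-01,  6.27443094e-04,  7.21399596e-04,  7.07107074e-01]), 'force': array([ 0.26834406, -0.46162874, -0.62134133]), 'moment': array([-0.00907813,  0.01788393, -0.03810624]), 'grip_width': 0.0928681574602382}
```

View pics/scene0.png

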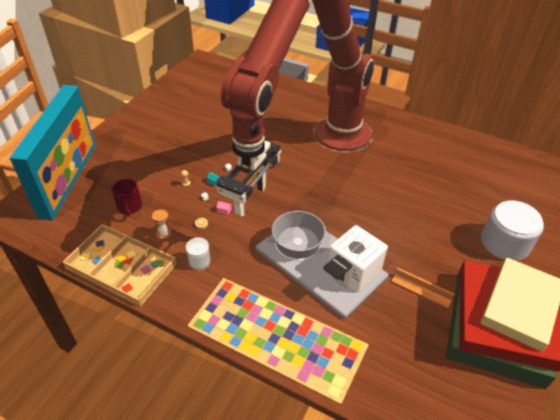

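View pics/side0.png

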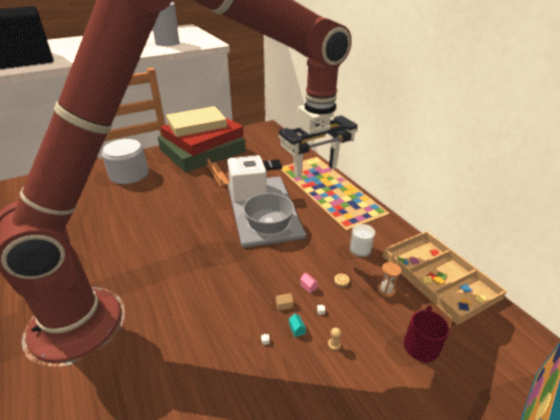

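The scene view shows the mixer with its bowl at (298,235) and the paddle at (338,268), the pawn at (185,178) and the stone at (201,223). The side view shows the pawn at (335,338), the stone at (342,280) and the wood house at (285,301).

House candidates in the side view are wood (285,301), pink (309,282) and turquoise (297,325). The only pawn and the only round stone are at the pixels above.

```bash
python3 - <<'E'
from h import *
from scipy.spatial import cKDTree
from scipy.sparse.csgraph import connected_components
for f in('side0','scene0'):
    im,W=cloud(f)
    m=(W[...,2]>.006)&(W[...,2]<.14)&(W[...,0]>.3)&(W[...,0]<.95)&(abs(W[...,1])<.6)
    vv,uu=np.nonzero(m);P=W[m]
    n,l=connected_components(cKDTree(P).sparse_distance_matrix(cKDTree(P),.009))
    print(f)
    for i in range(n):
        k=l==i
        if k.sum()<12: continue
        q=P[k];r=cv2.minAreaRect((q[:,:2]*1000).astype(np.float32))
        print(k.sum(),'px',uu[k].mean().round(),vv[k].mean().round(),'min',q.min(0).round(3),'max',q.max(0).round(3),'rect',np.round(r[0]),np.round(r[1]),round(r[2]),im[vv[k],uu[k]].mean(0).round())
a=cv2.imread('pics/side0.png')[255:365,250:370];a=cv2.resize(a,None,fx=3.3,fy=3.3,interpolation=cv2.INTER_CUBIC)
b=cv2.imread('pics/wrist0.png')
c=np.zeros((420,560+a.shape[1],3),np.uint8);c[:a.shape[0],:a.shape[1]]=a;c[:,a.shape[1]:]=b
c=c[:,:]; cv2.imwrite('pics/c1.png',cv2.resize(c,(800,int(420*800/c.shape[1]))))
E
```

```text
side0
2279 px 210.0 149.0 min [0.424 0.37  0.006] max [0.706 0.6   0.12 ] rect [565. 485.] [282. 230.] 0 [97. 57. 40.]
113 px 143.0 159.0 min [0.3   0.568 0.007] max [0.318 0.599 0.111] rect [308. 584.] [35. 14.] 76 [114. 104.  99.]
4520 px 261.0 203.0 min [ 0.448 -0.007  0.006] max [0.685 0.335 0.129] rect [580. 167.] [314. 191.] 74 [146. 137. 128.]
14 px 325.0 172.0 min [0.869 0.258 0.006] max [0.901 0.282 0.008] rect [885. 269.] [27. 25.] 14 [223. 143. 128.]
310 px 276.0 186.0 min [0.627 0.168 0.017] max [0.718 0.317 0.025] rect [667. 248.] [148.  67.] 72 [161. 151. 143.]
83 px 319.0 185.0 min [0.772 0.16  0.006] max [0.862 0.26  0.009] rect [822. 203.] [112.  69.] 37 [159. 148. 107.]
15 px 305.0 179.0 min [0.781 0.248 0.006] max [0.804 0.279 0.008] rect [795. 262.] [33. 19.] 74 [134. 155. 130.]
37 px 334.0 181.0 min [0.836 0.18  0.006] max [0.914 0.216 0.008] rect [875. 199.] [77. 32.] 7 [229. 181. 117.]
15 px 229.0 186.0 min [0.526 0.319 0.01 ] max [0.541 0.356 0.02 ] rect [534. 338.] [39.  5.] 73 [177. 158. 144.]
135 px 354.0 199.0 min [0.827 0.004 0.006] max [0.912 0.181 0.009
[... 3677 characters left out ...]
0 min [ 0.604 -0.209  0.006] max [ 0.644 -0.173  0.019] rect [ 623. -192.] [37. 36.] 61 [236. 187. 109.]
360 px 496.0 237.0 min [0.3   0.567 0.006] max [0.324 0.6   0.113] rect [312. 583.] [34. 24.] 89 [119. 110. 107.]
3124 px 120.0 263.0 min [ 0.775 -0.431  0.006] max [ 0.945 -0.163  0.036] rect [ 860. -298.] [170. 268.] 0 [177. 129.  74.]
631 px 198.0 253.0 min [ 0.708 -0.151  0.006] max [ 0.774 -0.087  0.077] rect [ 744. -116.] [64. 61.] 39 [200. 190. 178.]
3606 px 456.0 302.0 min [0.44  0.374 0.006] max [0.706 0.6   0.112] rect [573. 487.] [267. 225.] 0 [138.  59.  35.]
3779 px 280.0 338.0 min [ 0.754 -0.031  0.006] max [0.935 0.39  0.013] rect [845. 180.] [422. 180.] 89 [207. 172. 118.]
```

View pics/c1.png

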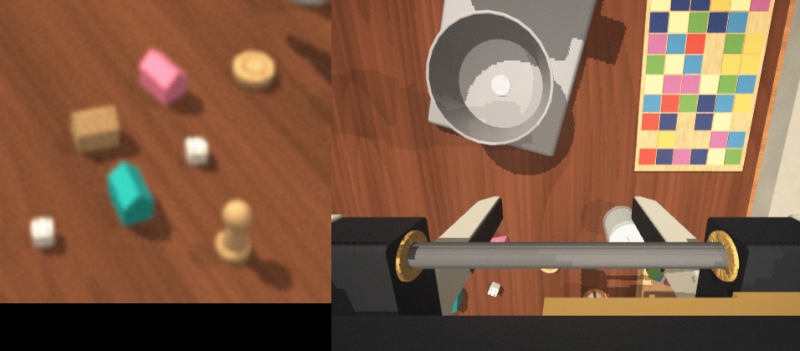

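The close crop confirms the choice. The house is the plain wood gabled block (crop pixel 95,128), between pink (162,75) and turquoise (130,193). The pawn is at crop pixel (235,230) and the stone at (253,68). The two fixed cameras disagree by about 5 mm, so I'll refine with the wrist camera.

```bash
python3 - <<'E'
from h import *
q=[-2**-.5,0,0,2**-.5]
robot.move_pose([.62,.13,.24],q); save('wrist','w1')
robot.move_pose([.53,-.40,.24],q); save('wrist','w2')
print(robot.get_state()['t'])
from scipy.spatial import cKDTree
from scipy.sparse.csgraph import connected_components
im,W=cloud('w2')
m=(W[...,2]>.005)&(W[...,2]<.1)&(W[...,0]>.3)&(W[...,0]<.8)&(abs(W[...,1])<.6)
m[215:]=False
vv,uu=np.nonzero(m);P=W[m]
n,l=connected_components(cKDTree(P).sparse_distance_matrix(cKDTree(P),.008))
for i in range(n):
    k=l==i
    if k.sum()<12: continue
    q=P[k];r=cv2.minAreaRect((q[:,:2]*1000).astype(np.float32))
    print(k.sum(),'px',uu[k].mean().round(),vv[k].mean().round(),'min',q.min(0).round(3),'max',q.max(0).round(3),'rect',np.round(r[0]),np.round(r[1]),round(r[2]),im[vv[k],uu[k]].mean(0).round())
for f in('wrist0','w1'):
    im,W=cloud(f);m=np.zeros(W.shape[:2],bool);m[:205]=True
    m&=(W[...,2]>.068)&(W[...,2]<.084)&(W[...,0]>.42)&(W[...,0]<.75)&(W[...,1]<.25)
    (c,rad)=cv2.minEnclosingCircle((W[m][:,:2]*1000).astype(np.float32));print(f,'rim',c,rad,W[m].mean(0))
    b=np.isfinite(W[...,2]);b[205:]=False;b&=(W[...,2]>.013)&(W[...,2]<.14)&(W[...,0]>.42)&(W[...,0]<.75)
    r=cv2.minAreaRect((W[b][:,:2]*1000).astype(np.float32));print('base',r)
    for lo,hi in((.121,.132),(.108,.1205)):
        b=np.zeros(W.shape[:2],bool);b[:205]=True
        b&=(W[...,2]>lo)&(W[...,2]<hi)&(W[...,0]>.42)&(W[...,0]<.8)
        if b.sum()>20: print(lo,b.sum(),cv2.minAreaRect((W[b][:,:2]*1000).astype(np.float32)),W[b].mean(0))
a=cv2.imread('pics/w1.png');b=cv2.imread('pics/w2.png')
cv2.imwrite('pics/c2.png',cv2.resize(np.vstack([a[:215],b[:215]]),(780,599)))
E
```

```text
2.7917
511 px 213.0 7.0 min [ 0.432 -0.204  0.005] max [ 0.472 -0.185  0.033] rect [ 451. -190.] [20. 37.] 75 [189. 147.  98.]
731 px 356.0 11.0 min [ 0.6   -0.212  0.005] max [ 0.637 -0.185  0.014] rect [ 619. -198.] [37. 26.] 1 [243. 222. 164.]
3333 px 482.0 102.0 min [ 0.774 -0.429  0.005] max [ 0.8   -0.183  0.032] rect [ 787. -306.] [246.  26.] 90 [204. 163. 111.]
152 px 504.0 28.0 min [ 0.792 -0.229  0.005] max [ 0.8   -0.2    0.011] rect [ 796. -214.] [29.  8.] 89 [140. 184. 101.]
2408 px 437.0 73.0 min [ 0.678 -0.293  0.005] max [ 0.723 -0.249  0.079] rect [ 700. -271.] [44. 44.] 66 [233. 180. 121.]
214 px 271.0 58.0 min [ 0.509 -0.257  0.005] max [ 0.529 -0.238  0.017] rect [ 519. -247.] [16. 16.] 66 [237. 233. 226.]
855 px 209.0 69.0 min [ 0.428 -0.282  0.005] max [ 0.46  -0.242  0.035] rect [ 444. -262.] [36. 26.] 81 [ 80. 193. 177.]
226 px 145.0 66.0 min [ 0.357 -0.266  0.005] max [ 0.376 -0.247  0.017] rect [ 366. -256.] [16. 16.] 70 [229. 224. 216.]
94 px 258.0 132.0 min [ 0.487 -0.35   0.005] max [ 0.507 -0.324  0.013] rect [ 499. -335.] [16. 27.] 20 [223. 187. 129.]
2
[... 255 characters left out ...]
m (558.894287109375, 97.74232482910156) 74.71150207519531 [0.55099818 0.10672615 0.0725296 ]
base ((567.5344848632812, 124.50987243652344), (215.79818725585938, 188.72970581054688), 74.05037689208984)
w1 rim (558.954833984375, 171.60525512695312) 91.4679946899414 [0.55522725 0.15181899 0.07315693]
base ((590.3423461914062, 206.01052856445312), (274.2647399902344, 189.91307067871094), 74.03163146972656)
0.121 12641 ((572.5374145507812, 270.6844482421875), (96.64173126220703, 106.64461517333984), 74.12749481201172) [0.57431819 0.26496806 0.12402635]
0.108 4494 ((598.7805786132812, 254.6724090576172), (179.42417907714844, 90.42009735107422), 6.937570571899414) [0.64637721 0.25128546 0.11698672]
```

View pics/c2.png

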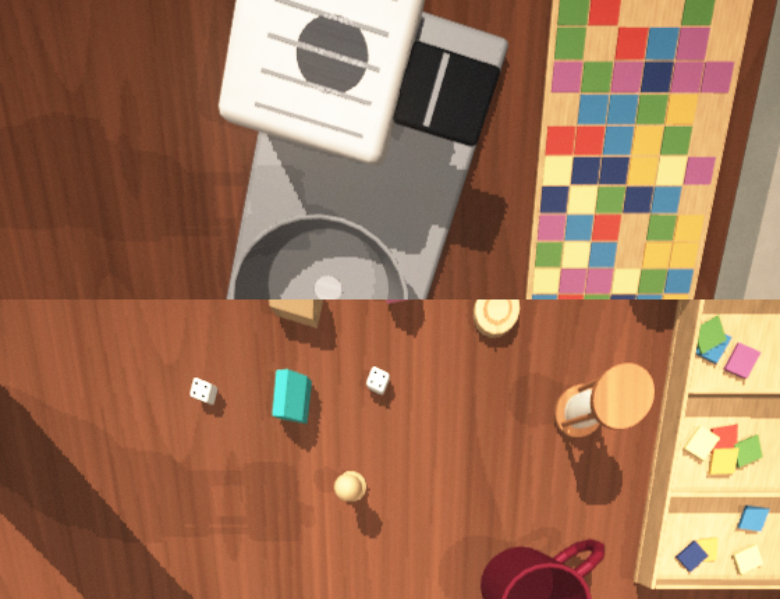

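Wrist view upper half: bowl, and column with the black paddle at (447,92). Lower half: pawn (350,487), stone (497,315), house at the top edge (297,310). The wrist measurements match the side camera to about 2 mm, and the sizes and heights agree with the given ones. The mixer's yaw is -16° and the bowl centre is (0.559, 0.098). I'll take the stone first.

```bash
cat >> h.py <<'E'
B=np.array([.5589,.0977]); YAW=np.radians(-16)
def quat(yaw): return (R.from_euler('z',yaw)*R.from_quat([-2**-.5,0,0,2**-.5])).as_quat()
def mx(x,y): c,s=np.cos(YAW),np.sin(YAW); return B+[c*x-s*y,s*x+c*y]
def st(tag):
    s=robot.get_state();print(tag,'t',round(s['t'],2),'p',s['ee_pos'].round(4),'w',round(s['grip_width'],4),'F',s['force'].round(2))
    return s
def pick(xy,z,op,n=15):
    q=quat(YAW); robot.command_gripper(op)
    robot.move_pose([*xy,.15],q); robot.move_straight([*xy,z],rate=.15); st('down')
    robot.command_gripper(0,n); st('grip')
    robot.move_straight([*xy,.2],rate=.2); return st('lift')
def place(xy,z,op):
    q=quat(YAW); robot.move_pose([*xy,.2],q); s=st('over')
    robot.move_straight([*xy,z],rate=.12); robot.command_gripper(op); robot.dwell(.2)
    robot.move_straight([*xy,.2],rate=.2); st('released')
E
python3 - <<'E'
from h import *
s=pick([.619,-.1945],.004,.062)
if s['grip_width']>.03: place(mx(0,-30),.036,.052)
E
```

```text
down t 5.58 p [ 0.6199 -0.195   0.0051] w 0.062 F [ 0.6  -0.61  0.3 ]
grip t 6.11 p [ 0.6192 -0.1945  0.0044] w 0.0375 F [-0.48  0.33  2.67]
lift t 7.24 p [ 0.6181 -0.1942  0.1986] w 0.0373 F [-0.5   0.36 -0.46]Traceback (most recent call last):
  File "<stdin>", line 3, in <module>
  File "h.py", line 25, in place
    q=quat(YAW); robot.move_pose([*xy,.2],q); s=st('over')
                 ~~~~~~~~~~~~~~~^^^^^^^^^^^^
workcell.MotionError: the arm cannot take that pose within its joint ranges
```

The units were wrong: `mx` takes metres and I passed millimetres.

```bash
python3 - <<'E'
from h import *
place(mx(0,-.030),.036,.052)
s=pick([.4515,-.190],.005,.060)
if s['grip_width']>.03: place(mx(0,.028),.040,.050)
E
```

```text
over t 8.3 p [0.5513 0.0667 0.1999] w 0.0372 F [-0.56 -0.42 -0.3 ]
released t 11.48 p [0.5497 0.0688 0.1989] w 0.0525 F [ 0.94 -0.41  0.05]
down t 14.1 p [ 0.4522 -0.19    0.0056] w 0.0604 F [ 0.34 -0.76 -0.27]
grip t 14.61 p [ 0.4516 -0.1901  0.0054] w 0.0359 F [-1.03  0.15  3.46]
lift t 15.73 p [ 0.4507 -0.1896  0.199 ] w 0.0362 F [-0.32  1.23 -0.53]
over t 17.0 p [0.5667 0.122  0.1998] w 0.0361 F [ 1.23  0.16 -1.31]
released t 20.12 p [0.5657 0.1244 0.1989] w 0.0501 F [-0.6   0.49 -0.65]
```

```bash
python3 - <<'E'
from h import *
s=pick([.494,-.3375],.023,.055)
if s['grip_width']>.015: place(mx(0,.0),.062,.045)
robot.move_pose([*mx(.01,-.09),.24],quat(YAW)); save('wrist','w3'); save('scene','s3'); st('v')
a=cv2.imread('pics/w3.png')[:260]; b=cv2.resize(cv2.imread('pics/s3.png')[200:300,240:400],None,fx=3.5,fy=3.5)
c=np.zeros((610,560,3),np.uint8);c[:260]=a;c[260:]=b[:350]
cv2.imwrite('pics/c3.png',c[:600])
E
```

```text
down t 23.19 p [ 0.4948 -0.3379  0.0239] w 0.0548 F [-0.42 -0.63  0.41]
grip t 23.82 p [ 0.4941 -0.3376  0.0232] w 0.0221 F [ 0.26 -0.67  2.59]
lift t 24.86 p [ 0.4932 -0.3369  0.1987] w 0.0221 F [0.1  0.39 0.29]
over t 26.48 p [0.5593 0.0956 0.2   ] w 0.0217 F [ 0.42 -0.23 -0.74]
released t 29.43 p [0.558  0.0976 0.199 ] w 0.0447 F [0.33 0.23 0.62]
v t 30.01 p [0.543  0.0099 0.2386] w 0.045 F [0.25 0.88 0.59]
```

View pics/c3.png

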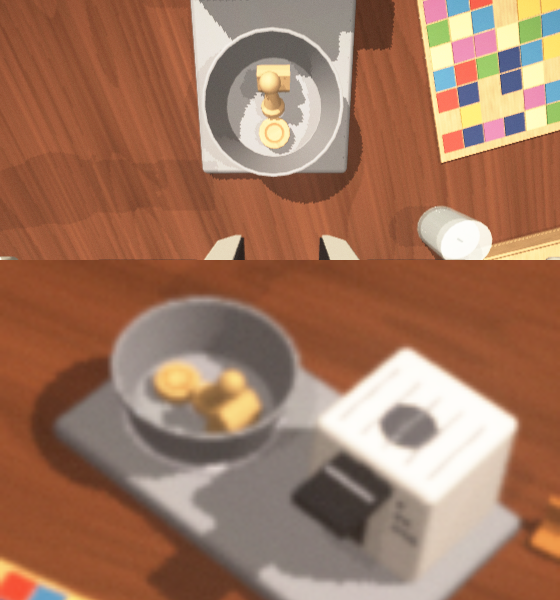

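All three lie in the bowl: stone (273,132), pawn (271,92) and house (272,77) in the wrist view. The paddle is still up. I'll check the press point against the dark pixels, then press in small steps.

```bash
python3 - <<'E'
from h import *
im,W=cloud('w1'); m=(W[...,2]>.108)&(W[...,2]<.123)&(im.max(-1)<70)&(W[...,0]>.6)
r=cv2.minAreaRect((W[m][:,:2]*1000).astype(np.float32)); print(r,np.median(W[m][:,2]))
p=mx(.056,.172); print('press',p)
c=np.array(r[0])/1000; print('expected paddle centre',mx(.049,.172),'measured',c)
if np.linalg.norm(mx(.049,.172)-c)<.006:
    robot.command_gripper(0,20); robot.move_pose([*p,.17],quat(YAW)); robot.move_straight([*p,.126],rate=.1); robot.dwell(.3); st('above')
    for z in (.120,.118,.116,.114,.110,.107):
        robot.move_straight([*p,z],rate=.03); robot.dwell(.15); st(z)
E
```

```text
((654.2880249023438, 252.51390075683594), (50.33001708984375, 58.557777404785156), 73.843017578125) 0.11692298006775065
press [0.66014028 0.24760132]
expected paddle centre [0.65341145 0.24953078] measured [0.65428802 0.2525139 ]
above t 32.82 p [0.6605 0.2478 0.1267] w 0.0006 F [ 1.07  0.05 -0.35]
0.12 t 33.32 p [0.6602 0.2477 0.12  ] w 0.0005 F [ 0.74  0.52 -0.53]
0.118 t 33.72 p [0.6606 0.2477 0.1185] w 0.0006 F [0.6  0.96 1.93]
0.116 t 34.12 p [0.6606 0.2477 0.1164] w 0.0008 F [0.97 0.21 3.65]
0.114 t 34.52 p [0.6606 0.2477 0.1144] w 0.0005 F [0.17 0.92 4.84]
0.11 t 34.95 p [0.6604 0.2477 0.1098] w 0.0008 F [2.54 0.31 2.37]
0.107 t 35.35 p [0.6601 0.2476 0.1068] w 0.0003 F [2.21 0.23 1.99]
```

```bash
python3 - <<'E'
from h import *
p=mx(.056,.172)
for z in (.105,.103,.101,.099,.097,.095,.093,.091,.089,.087,.085):
    robot.move_straight([*p,z],rate=.03); robot.dwell(.15); st(z)
E
```

```text
0.105 t 35.75 p [0.6601 0.2476 0.1053] w 0.0002 F [0.67 0.22 5.69]
0.103 t 36.15 p [0.6601 0.2476 0.1033] w 0.0005 F [0.18 0.83 5.49]
0.101 t 36.55 p [0.6601 0.2476 0.1017] w 0.0008 F [0.07 0.03 5.45]
0.099 t 36.95 p [0.6601 0.2476 0.0996] w 0.0003 F [-0.57 -0.02  5.71]
0.097 t 37.35 p [0.6601 0.2476 0.0973] w 0.0002 F [0.62 0.91 4.23]
0.095 t 37.75 p [0.6601 0.2476 0.095 ] w 0.0006 F [ 1.3  -0.12  3.8 ]
0.093 t 38.15 p [0.6601 0.2476 0.0929] w 0.0003 F [0.99 1.39 3.61]
0.091 t 38.55 p [0.6601 0.2476 0.0915] w 0.0006 F [-0.31  0.21  6.24]
0.089 t 38.95 p [0.6601 0.2476 0.0896] w 0.0006 F [0.48 0.07 6.02]
0.087 t 39.35 p [0.6601 0.2476 0.0879] w 0.0005 F [-0.94 -0.17  7.57]
0.085 t 39.75 p [0.6601 0.2476 0.0859] w 0.0004 F [0.19 0.03 7.43]
```

The ridges fall at z ≈ 0.111 and 0.098, matching a rest height of 0.1185. The third click should therefore be at z ≈ 0.0765.

```bash
python3 - <<'E'
from h import *
p=mx(.056,.172)
for z in (.083,.081,.079,.0775,.0763):
    robot.move_straight([*p,z],rate=.03); robot.dwell(.15); st(z)
robot.dwell(.7); st('hold')
save('scene','s4');save('side','d4'); z=np.load('pics/s4.npz')
a=cv2.resize(cv2.imread('pics/s4.png')[190:310,240:400],None,fx=4,fy=4,interpolation=cv2.INTER_CUBIC)
cv2.imwrite('pics/c4.png',a)
E
```

```text
0.083 t 40.15 p [0.6601 0.2476 0.0837] w 0.0006 F [-0.32 -0.53  5.85]
0.081 t 40.55 p [0.6601 0.2476 0.0813] w 0.0005 F [1.   0.57 4.54]
0.079 t 40.95 p [0.6601 0.2476 0.0793] w 0.0005 F [-0.14 -0.31  6.16]
0.0775 t 41.35 p [0.6601 0.2476 0.0783] w 0.0008 F [-0.27  0.35  7.38]
0.0763 t 41.75 p [0.6601 0.2476 0.0773] w 0.0007 F [-0.15  0.64  8.26]
hold t 42.45 p [0.6601 0.2476 0.0773] w 0.0005 F [-1.16 -0.06  7.88]
```

View pics/c4.png

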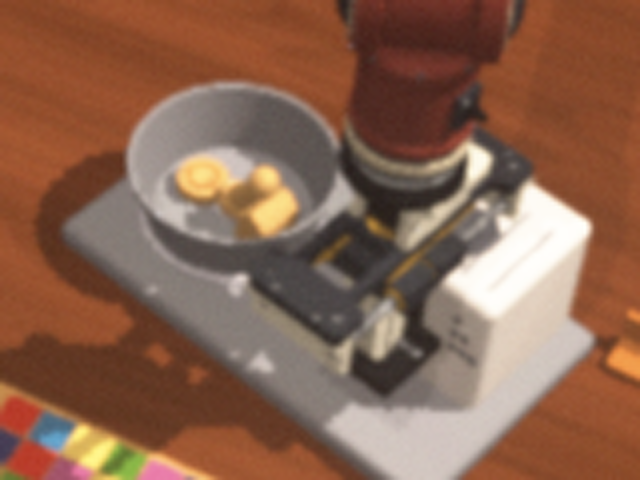

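View pics/d4.png

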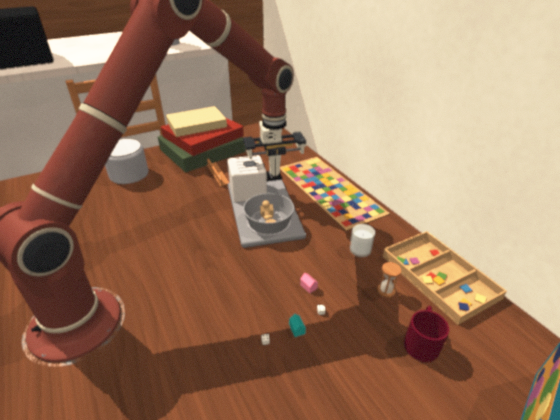

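The paddle is held down about 41 mm with about 8 N, in line with the third click. In the scene crop the stone (203,178), pawn (262,185) and house (267,212) are in the bowl. In the side view the dice, mug, jar, timer and rack look undisturbed.

```bash
python3 - <<'E'
from h import *
st('pre'); robot.hand_in(); st('post')
E
```

```text
pre t 42.55 p [0.6601 0.2476 0.0772] w 0.0003 F [-0.38  0.06  8.36]
the job is handed in; nothing more can be done
the job is handed in; nothing more can be done
```

I put the stone, house and pawn into the mixer bowl, then pressed the paddle to its third click. I handed the job in at 42.6 s of the 72 s allowed, with the arm still holding the paddle there; no verdict was reported.

- **Bowl:** the last pictures show all three pieces in the bowl and nothing else on the table visibly moved. I did not measure their positions in the bowl or the other objects' positions again afterwards.
- **Paddle:** the tool was at z 0.0772 m, which is about 41 mm of travel, with an upward force of about 8 N. The spec gives 42 mm and 8 N for the third click. The force dips at about 111, 98 and 83 mm height fit the three ridges passed on the way down.
- **Disagreements:** the scene camera read about 5 mm off from the side and wrist cameras, so I used those two. The measured paddle centre was about 3 mm from the computed one, within its 50 mm width. One placing call failed on a units slip before anything moved, and I corrected it.

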